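# Pack the ski-tuning caddy and lock its carrying knob

## Robot

A 6-joint arm with a two-finger parallel gripper is mounted at the origin on the work surface. World frame = base frame: x ahead of the robot, y to its left, z up, the work surface at z = 0. Lengths are in m, angles in rad, forces in N, time in s.
With the tool pointing down it reaches from about 0.3 to 0.85 m from the base axis. Payload 4.2 kg.
Tool frame: the origin (TCP) lies between the finger pads; the fingertips stand 25 mm ahead of it and the grasp point (between the pads) lies 6 mm ahead of it (manip.tcp_to_tips is the distance from the TCP to the fingertips, in m); z points along the fingers, x is the direction in which the jaws open and shut, and the axes are right-handed (so a half turn about z gives the same grasp; the last joint's range is limited). The gripper opens to 91 mm and grips with 3 to 60 N. Pads are 32 mm wide; open, the fingers measure 118 mm over their backs; the gripper's body (76 mm by 178 mm) begins 60 mm behind the grasp point.
Start: joints at [1.128, 0.32, 1.565, -0, 1.257, -0.02], TCP at [0.236, 0.524, 0.239] pointing down, gripper open.
Joint ranges: [-3.11, 3.11], [-0.84, 2.01], [0.21, 2.61], [-1.34, 4.49], [0.05, 2.63], [-2.56, 2.56]. Speed limits (rad/s): [2.57, 2.57, 3.14, 3.14, 3.14, 3.14].

## Interface

Orientations are given as a unit quaternion [w, x, y, z].
In Python, from cell import manip, cams gives the robot as it stands.
- The arm moves only by the shell command python3 -m crank 'ROWS' [FORCE]. ROWS is JSON, a list of rows, each a list of 5 numbers: the shift along the tool's x, y, z in mm, then the turn about the tool's z in rad, then the closure, from 0 (fully open) to 1 (shut). A call has exactly 8 rows; each row is the pose to reach, as a shift and turn from the pose commanded when the call began, along the tool's axes at that moment; what a row does not reach only later rows make up. A row lasts 1/10 s, in which the tool goes at most 50 mm and 8.59 degrees, less where a joint would pass 70% of its speed; a pose out of reach is approached as far as the arm can. A call with a gripper value outside its range is refused whole. The fingers move at their own pace and stop on an object; FORCE is the grip in N (left out, the last holds). Time passes only in rows, so rows that repeat a pose let the fingers close, or fill a call up. It gives the time, the measured TCP pose, the force and the opening at its end, in the units of the state.
- manip.read_state(): the state, without advancing time (a new reading comes with each control period).
- cams.read_camera(name): name is "scene" or "top"; returns a dict with "image" (384x512x3 uint8, blue, green, red), "range_z" (384x512 float32, m along the optical axis (not along the pixel's ray), 0 where there is no reading), "fx", "fy", "cx", "cy" (pixels), "R" (3x3) and "t" (3): a world point X has camera coordinates R X + t. Camera axes: x right, y down, z forward; pixel columns grow to the right and rows downward; lengths in m; the calibration is good to about 2 mm. A picture is of the moment at which its call begins.
- manip.hand_in(): hands the job in, once; it reports no verdict.
The state is a dict: "t": time; "q": joint angles; "qd": joint speeds; "effort": joint torques, N m; "ee_pos": TCP position; "tool_rot": TCP orientation; "wrist_force": force on the tool from outside, world axes, zero at the start; "wrist_torque": the same for the moment, N m; "finger_gap": opening from 0.0 (shut) to 1.0 (fully open).
Only numpy, scipy, OpenCV 4.12 (cv2) and the standard library are available. Lean on these libraries where they do the work, as an engineer would, in place of code of your own. Each camera call takes 0.05 s, during which the arm holds its last target. There are 200 camera calls.

## Task

Pack the plywood ski-tuning caddy: first lay the loose wooden brush flat, bristles down, in its empty long compartment and let go of it, leaving the jar, the tape roll and the cork block where they are. Then fit the carrying knob in the round socket with its two side pins in the notches, push it down against the spring until its flange is flush on the rim, and turn it a quarter turn clockwise (seen from above) to its stop. Finish while still gripping the knob and pressing it fully home at the stop: do not let go.

Things in the scene. Friction and masses are not known exactly. Their poses are not given: they have to be found in the camera images.
- caddy: fixed plywood tray, 220 mm (its x) by 160 mm (its y); origin at the centre of its underside on the bench, z up. Floor 6 mm thick, walls up to 24 mm above the bench. At -x a round aluminium bayonet socket (64 mm outside diameter, rim 50 mm high) between two pockets with fixed wax blocks (20 mm high); at +x the empty long compartment, then a narrow slot with a fixed file
- bay (a point): centre of the floor of the empty long compartment, 55 mm from the caddy's centre along its +x and 6 mm above the bench; axes as the caddy's. The compartment is 52 mm wide (along x), 144 mm long (along y) and 18 mm deep
- socket (a point): centre of the socket's rim, 60 mm from the caddy's centre along its -x, 50 mm above the bench; axes as the caddy's. Round bore, 34 mm diameter, with two notches 12 mm wide reaching 26 mm from the axis, at +x and -x. Under the 7 mm thick lip a cavity of 52 mm diameter. The pins can turn only clockwise from above, only with the knob within 4 mm of home, and stop after about 87 degrees
- plate (a joint): spring plate in the socket, 28 mm diameter, pushed down by the knob's stem: 0 at rest (10 mm below the rim), grows downward in m, about 0.010 with the knob home. It yields from 4 N and pushes back with 10 N at home. If let go when turned, the spring lifts the knob by 4 mm against the lip
- knob: loose grey knob on a steel stem, 140 g, standing upright on it; origin at the centre of the flange's underside (20 mm above the bench at the start, level with the rim when home), z up. Flange: 60 mm diameter, z = 0 to 6 mm. Grip bar on it: 54 mm long along x, 24 mm wide along y, top at z = 36 mm. Stem below: 30 mm diameter, 20 mm long, chamfered foot
- knob_pin (a point): middle of the 8 mm round pin that goes across the knob's stem along the knob's x, 15 mm below the flange's underside; its ends stand 23 mm from the axis and go into the socket's notches. So the grip bar lies along the socket's x when it goes in and along its y when turned; half a turn gives the same shape
- brush: loose brush, 130 g, a pale wooden block with dark bristles below; 124 mm long (its x), 40 mm wide (its y), 34 mm high; block from 14 to 34 mm above the underside, bristles (34 mm wide, rigid) below it. Origin at the centre of the underside, z up; lies bristles down at the start
- jar: bystander: jar with a lid, 64 mm diameter, 85 mm high; origin at the centre of its underside
- tape: bystander: roll of tape lying flat, 96 mm diameter, 24 mm high; origin at the centre of its underside
- cork_block: bystander: cork block, 35 x 70 x 22 mm; origin at the centre of its underside
Not all that is in view belongs to the job. What is shaped like the knob but purple or turquoise is not meant. There is more than one size of the brush; the job needs the smaller.

How it is judged:
On the way, in this order (a step that is already met when the one before it is completed fails the run):
1. the brush lies flat in the empty long compartment, bristles down, released (x of brush in the frame of bay between -0.012 and 0.012 m and y of brush in the frame of bay between -0.016 and 0.016 m and z of brush in the frame of bay between -0.004 and 0.004 m and angle between brush's own z axis and vertical below 0.12 rad and angle between the x axis of brush and the y axis of bay, either way round below 0.25 rad and contact force between the fingers and brush below 0.1 N and linear speed of brush below 0.02 m/s), for 0.2 s.
2. the knob is pushed down in the socket with its pins through the notches, not yet turned (horizontal distance between knob and socket below 0.005 m and z of knob in the frame of socket below 0.006 m and angle between the x axis of knob and the x axis of socket, either way round below 0.45 rad), for 0.04 s.
At the end, for the whole second after the job is handed in: Brush flat in the long bay (12 mm across, 16 mm along, 4 mm height, tilt 0.12, yaw 0.25 rad), released, at rest. Knob in the socket (5 mm of axis, tilt 0.08 rad), flange under 2 mm above the rim, within 0.42 rad of a quarter turn, still, fingers on it with over 2 N (all of step 1 and horizontal distance between knob and socket below 0.005 m and z of knob in the frame of socket below 0.002 m and angle between knob's own z axis and vertical below 0.08 rad and angle between the x axis of knob and the y axis of socket, either way round below 0.42 rad and contact force between the fingers and knob above 2 N and linear speed of knob below 0.02 m/s); the arm keeps its last pose, push and grip.
It fails at once if the glass jar was shifted (over 30 mm) or tipped (distance of jar from where it was at the start of the episode above 0.03 m or angle between jar's own z axis and vertical above 0.4 rad).
It fails at once if the tape roll was shifted (over 30 mm) or tipped (distance of tape from where it was at the start of the episode above 0.03 m or angle between tape's own z axis and vertical above 0.4 rad).
It fails at once if the cork block was shifted (over 30 mm) or tipped (distance of cork_block from where it was at the start of the episode above 0.03 m or angle between cork_block's own z axis and vertical above 0.4 rad).
It also fails if it takes over 61 s, if anything falls off the work surface, if the arm or the gripper's body presses on something with over 40 N, if the wrist force passes 120 N, or if a joint passes its speed limit or range.

## Working session

There is one attempt and no reset: what is moved stays moved. The work goes in short steps, Python scripts to look and compute and a shell command to move; the robot and the scene stay as the last step left them, time stands still between calls to the robot, and variables do not carry over. Pictures are saved under pics/ and viewed, about 8 in all and at most 12, crops included, and the job is handed in when it is done.

```bash
ls; mkdir -p pics
python3 - <<'E'
from cell import manip, cams
import cv2,pickle
print(manip.read_state(), manip.tcp_to_tips)
for n in("scene","top"):
    c=cams.read_camera(n); pickle.dump(c,open(f"{n}.pkl","wb")); cv2.imwrite(f"pics/{n}0.png",c["image"]); print(n,c["R"],c["t"],c["fx"],c["cx"],c["cy"])
E
```

```text
pics
{'t': 0.0, 'q': array([ 1.12802064e+00,  3.20284455e-01,  1.56568961e+00, -6.19170422e-06,
        1.25743431e+00, -2.00033139e-02]), 'qd': array([-2.28829561e-05,  3.57025442e-04,  1.65483693e-04,  1.35140835e-03,
        2.78586105e-04, -7.64647905e-05]), 'effort': array([-2.20507286e-04, -4.12450111e+01, -2.31978339e+01,  7.30304746e-02,
        4.55464376e-02, -1.25202373e-04]), 'ee_pos': array([0.23571341, 0.52393797, 0.23812044]), 'tool_rot': array([ 4.80128676e-04,  8.39728348e-01,  5.43005964e-01, -7.70514292e-04]), 'wrist_force': array([ 1.32044461, -0.34435582,  1.27379625]), 'wrist_torque': array([0.01844024, 0.00907645, 0.00050291]), 'finger_gap': 0.995553144982197} 0.025
scene [[ 0.37241747  0.9279591   0.01404067]
 [ 0.76754303 -0.2994625  -0.56674501]
 [-0.52171154  0.22184257 -0.8237736 ]] [-0.24765474 -0.36997471  1.59992367] 486.0197117905909 256.517946116859 191.9967996277012
top [[ 0.02406127 -0.99967307  0.00864975]
 [-0.99095477 -0.02499225 -0.13184852]
 [ 0.13202159 -0.00539907 -0.99123214]] [0.04287712 0.54948934 1.16511566] 352.4822582111782 252.9827400181886 196.7808046317772
```

View pics/top0.png

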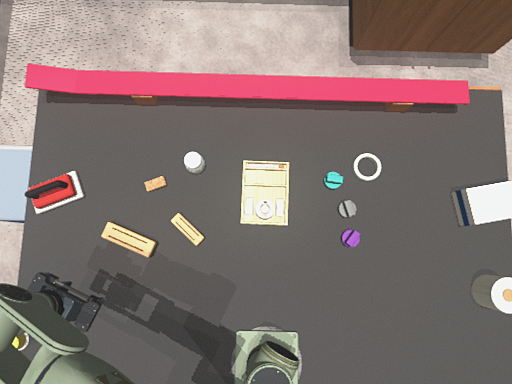

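View pics/scene0.png

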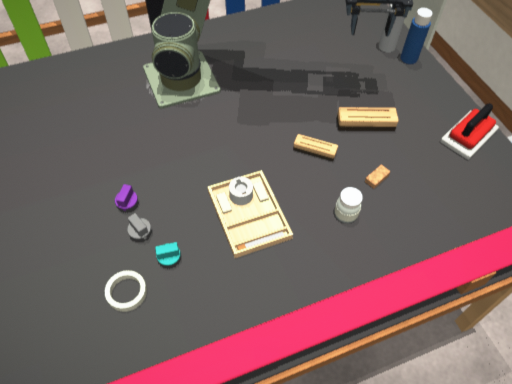

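The top view shows the small brush at (187,229), the grey knob at (347,209), the caddy at (265,193) and the socket at (265,209). The jar is at (194,162), the tape at (368,167) and the cork at (155,184). The larger brush at (129,239) and the purple and turquoise knobs are decoys.

```bash
cat > h.py <<'E'
import numpy as np,cv2
from cell import manip,cams
def cloud(c):
    z=c["range_z"];v,u=np.mgrid[:z.shape[0],:z.shape[1]]
    P=np.stack([(u-c["cx"])/c["fx"]*z,(v-c["cy"])/c["fy"]*z,z],-1)
    W=(P-c["t"])@c["R"]; W[z==0]=np.nan
    return W
def plane(c,uv,h):
    uv=np.atleast_2d(uv).astype(float)
    d=np.c_[(uv[:,0]-c["cx"])/c["fx"],(uv[:,1]-c["cy"])/c["fy"],np.ones(len(uv))]@c["R"]
    o=-c["R"].T@c["t"]
    return (o+d*((h-o[2])/d[:,2])[:,None])[:,:2]
def rect(c,mask,h):
    "largest contour of mask cast on plane z=h: centre mm, sizes mm, angle of long side deg"
    k=max(cv2.findContours(mask.astype(np.uint8),0,cv2.CHAIN_APPROX_NONE)[0],key=cv2.contourArea)[:,0]
    P=plane(c,k,h)*1000
    (x,y),(a,b),t=cv2.minAreaRect(P.astype(np.float32))
    if a<b:a,b,t=b,a,t+90
    return np.round([x,y,a,b,(t+90)%180-90],1)
E
python3 - <<'E'
import pickle
from h import *
G={"top":{"brush":(187,229),"knob":(347,209),"caddy":(265,193),"sock":(265,209),"jar":(194,162),"tape":(368,167),"cork":(155,184)},
"scene":{"brush":(316,147),"knob":(139,228),"caddy":(250,212),"sock":(241,190),"jar":(348,205),"tape":(125,291),"cork":(378,176)}}
H={"brush":(.022,.05,.034,75),"knob":(.048,.07,.056,35),"caddy":(.014,.032,.024,150),"sock":(.042,.06,.05,40),"jar":(.06,.1,.085,45),"tape":(.015,.04,.024,60),"cork":(.013,.04,.022,50)}
for n in G:
    c=pickle.load(open(n+".pkl","rb"));W=cloud(c)
    for k,(u,v) in G[n].items():
        lo,hi,h,r=H[k];p=plane(c,(u,v),h)[0]
        m=(W[...,2]>lo)&(W[...,2]<hi)&(np.hypot(W[...,0]-p[0],W[...,1]-p[1])<r/1000)
        if m.sum()<4: print(n,k,"none");continue
        print(n,k,m.sum(),"rect",rect(c,m,h),"mean",np.round(np.nanmean(W[m],0)*1000,1),"zmed",np.median(W[m][:,2]).round(4))
    u,v=G[n]["caddy"]
    print("bench z",np.nanmedian(W[v-60:v-50,u-5:u+5,2]))
t=pickle.load(open("top.pkl","rb"))["image"][140:260,160:370]
s=pickle.load(open("scene.pkl","rb"))["image"][130:260,110:350]
a=cv2.resize(t,(780,446),interpolation=cv2.INTER_CUBIC);cv2.imwrite("pics/z1.png",a)
E
```

```text
top brush 433 rect [435.3 276.2 122.7  39.8  47.2] mean [434.7 277.1  33.4] zmed 0.0335
top knob 119 rect [ 517.9 -264.3   52.9   24.7   18. ] mean [ 517.9 -265.    55.1] zmed 0.0552
top caddy 937 rect [568.3  17.9 220.  159.7  -0.8] mean [570.5  17.6  21.8] zmed 0.0223
top sock 208 rect [509.5  18.6  60.7  60.5   1.4] mean [508.5  18.4  49. ] zmed 0.0493
top jar 248 rect [658.8 260.5  59.8  56.3  47.7] mean [660.  261.2  82.7] zmed 0.0843
top tape 291 rect [ 667.5 -336.1   95.5   94.2  -26.4] mean [ 668.3 -337.4   23. ] zmed 0.0231
top cork 210 rect [589.2 397.7  70.3  35.8 -69.6] mean [589.7 398.   21.2] zmed 0.0215
bench z -6.688974458116432e-05
scene brush 548 rect [436.4 273.7 123.6  50.3  48.1] mean [435.7 274.7  33.4] zmed 0.0341
scene knob 151 rect [ 523.9 -264.8   46.5   24.8   18. ] mean [ 524.1 -265.2   56.1] zmed 0.0561
scene caddy 1820 rect [568.1  15.9 226.9 161.5  -0.7] mean [575.3  14.2  22. ] zmed 0.0224
scene sock 301 rect [507.4  16.3  65.3  61.6 -21.3] mean [509.6  16.1  49.4] zmed 0.0502
scene jar 354 rect [670.2 253.   56.9  56.1 -27.4] mean [667.5 254.2  80.4] zmed 0.0844
scene tape 622 rect [ 667.5 -338.8   98.4   94.3  -14.5] mean [ 668.  -339.2   23.7] zmed 0.0241
scene cork 278 rect [589.1 394.7  77.4  36.6 -65.4] mean [588.9 395.2  21.8] zmed 0.022
bench z 0.001255290330768299
```

View pics/z1.png

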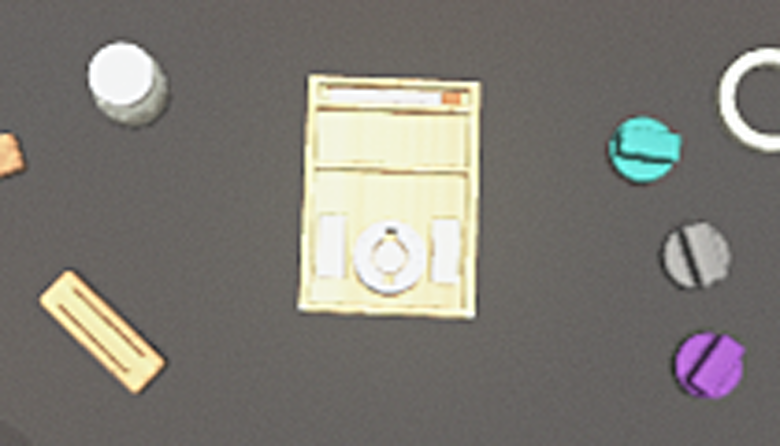

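The crop shows the caddy nearly square to the world axes, with the file slot at +x (top), the empty bay below it and the socket nearest the robot. The grey knob is at (697,256) and the small brush at (103,330). The two views agree to 2–3 mm and the sizes match.

```bash
cat >> h.py <<'E'
def go(x,y,z,head):
    "tool-axis shift (mm) and turn (rad) to TCP x,y,z (mm), jaw heading deg"
    from scipy.spatial.transform import Rotation as Ro
    s=manip.read_state();w,a,b,c=s["tool_rot"];R=Ro.from_quat([a,b,c,w]).as_matrix()
    d=R.T@(np.array([x,y,z])-s["ee_pos"]*1000)
    h=np.degrees(np.arctan2(R[1,0],R[0,0]));t=-np.radians((head-h+180)%360-180)
    print("t %.2f"%s["t"],"pos",(s["ee_pos"]*1000).round(1),"head %.1f tilt %.1f"%(h,np.degrees(np.arccos(-R[2,2]))),"gap",round(s["finger_gap"]*91,1),"F",s["wrist_force"].round(1),"q6 %.2f"%s["q"][5],"-> shift",d.round(1),"turn %.3f"%t)
E
python3 -c "
from h import *
go(435.8,275.3,130,-42.5)"
```

```text
t 0.10 pos [235.8 524.  238.2] head 65.8 tilt 0.1 gap 90.8 F [ 0.6 -0.3 -0.3] q6 -0.02 -> shift [-144.6  284.5  108.4] turn 1.890
```

```bash
python3 -m crank '[[-18,36,13,0.15,0.2],[-36,71,27,0.3,0.2],[-54,107,40,0.45,0.2],[-72,142,54,0.6,0.2],[-90,178,67,0.75,0.2],[-108,213,81,0.9,0.2],[-127,249,95,1.05,0.2],[-145,284,108,1.2,0.2]]'
python3 -c "
from h import *
go(435.8,275.3,130,-42.5)"
```

```text
t: 0.9
ee_pos: [0.436, 0.274, 0.1301]
tool_rot: [0.0, 1.0, -0.029, -0.0]
wrist_force: [-0.0, 0.0, 0.5]
finger_gap: 0.802
t 0.90 pos [436.  274.  130.1] head -3.3 tilt 0.0 gap 73.0 F [-0.   0.   0.5] q6 0.60 -> shift [-0.3 -1.3  0.1] turn 0.684
```

```bash
python3 -m crank '[[0,-1,15,0.14,0.3],[0,-1,30,0.28,0.3],[0,-1,40,0.42,0.3],[0,-1,45,0.56,0.3],[0,-1,50,0.684,0.3],[0,-1,60,0.684,0.3],[0,-1,74,0.684,0.3],[0,-1,84,0.684,0.3]]' 20
python3 -c "
from h import *
go(435.8,275.3,46,-42.5)"
python3 -m crank '[[0,0,0,0,0.6],[0,0,0,0,0.6],[0,0,0,0,0.7],[0,0,0,0,0.7],[0,0,0,0,0.7],[0,0,0,0,0.7],[0,0,0,0,0.7],[0,0,0,0,0.7]]' 20
python3 -c "
from h import *
go(435.8,275.3,126,-42.5)"
```

```text
t: 1.7
ee_pos: [0.435, 0.2763, 0.0458]
tool_rot: [0.001, 0.933, -0.359, -0.0]
wrist_force: [-0.7, 0.3, -0.2]
finger_gap: 0.7
t 1.70 pos [435.  276.3  45.8] head -42.0 tilt 0.1 gap 63.7 F [-0.7  0.3 -0.2] q6 1.28 -> shift [ 1.3  0.2 -0.2] turn 0.008
t: 2.5
ee_pos: [0.4358, 0.2769, 0.0474]
tool_rot: [-0.0, 0.933, -0.36, 0.0]
wrist_force: [-1.0, 1.0, 4.9]
finger_gap: 0.439
t 2.50 pos [435.8 276.9  47.4] head -42.2 tilt 0.1 gap 40.0 F [-1.   1.   4.9] q6 1.28 -> shift [  1.1   1.1 -78.6] turn 0.006
```

```bash
python3 -m crank '[[0,0,-10,0,0.7],[0,0,-25,0,0.7],[0,0,-40,0,0.7],[0,0,-55,0,0.7],[0,0,-70,0,0.7],[0,0,-70,0,0.7],[0,0,-70,0,0.7],[0,0,-70,0,0.7]]' 20
python3 - <<'E'
from h import *
go(623.2,16.2,117,-0.8)
E
```

```text
t: 3.3
ee_pos: [0.4349, 0.2762, 0.1161]
tool_rot: [0.001, 0.933, -0.36, -0.001]
wrist_force: [0.8, 0.5, -2.1]
finger_gap: 0.44
t 3.30 pos [434.9 276.2 116.1] head -42.2 tilt 0.1 gap 40.0 F [ 0.8  0.5 -2.1] q6 1.28 -> shift [314.1  66.2  -0.9] turn -0.722
```

```bash
python3 -m crank '[[40,8,0,-0.1,0.7],[80,17,0,-0.2,0.7],[120,25,0,-0.3,0.7],[160,34,0,-0.4,0.7],[200,42,0,-0.5,0.7],[240,51,0,-0.6,0.7],[280,59,0,-0.7,0.7],[314,66,0,-0.722,0.7]]' 20
python3 -m crank '[[0,0,0,0,0.7],[0,0,0,0,0.7],[0,0,0,0,0.7],[0,0,0,0,0.7],[0,0,0,0,0.7],[0,0,0,0,0.7],[0,0,0,0,0.7],[0,0,0,0,0.7]]' 20
python3 - <<'E'
from h import *
import pickle
go(623.2,16.2,53,-0.8)
o=[]
for n in("top","scene"):
    c=cams.read_camera(n);pickle.dump(c,open(n+"1.pkl","wb"))
    i=c["image"];i=i[120:250,200:330] if n=="top" else i[120:260,180:320]
    o.append(cv2.resize(i,(400,400),interpolation=cv2.INTER_CUBIC))
cv2.imwrite("pics/b.png",np.hstack(o))
E
```

```text
t: 4.1
ee_pos: [0.6244, 0.0149, 0.1156]
tool_rot: [0.0, 1.0, -0.006, -0.001]
wrist_force: [0.3, 0.0, -1.5]
finger_gap: 0.436
t: 4.9
ee_pos: [0.6239, 0.0171, 0.1171]
tool_rot: [-0.0, 1.0, -0.007, 0.0]
wrist_force: [-0.2, -0.4, -2.1]
finger_gap: 0.441
t 4.90 pos [623.9  17.1 117.1] head -0.8 tilt 0.0 gap 40.1 F [-0.2 -0.4 -2.1] q6 0.02 -> shift [-0.7  1.  64.1] turn 0.000
```

View pics/b.png

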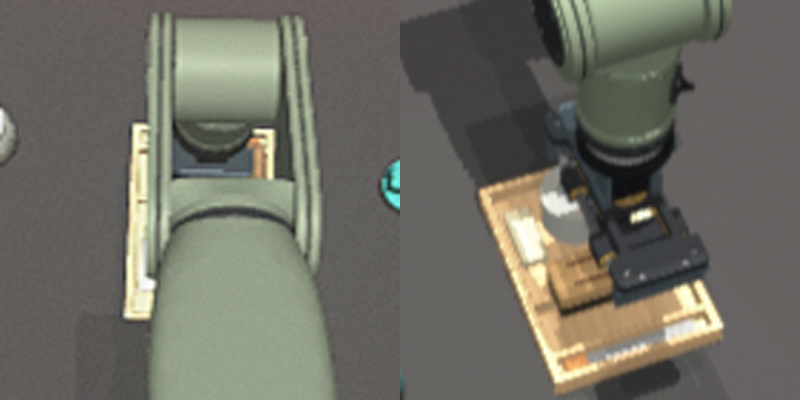

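The brush hangs level over the bay between the fingers (right half, about (590,280)). The top view is blocked by the arm. I'm lowering it.

```bash
python3 -m crank '[[-0.5,1,10,0,0.7],[-0.5,1,20,0,0.7],[-0.5,1,30,0,0.7],[-0.5,1,40,0,0.7],[-0.5,1,48,0,0.7],[-0.5,1,54,0,0.7],[-0.5,1,59,0,0.7],[-0.5,1,63,0,0.7]]' 20
python3 -m crank '[[0,0,0,0,0.7],[0,0,0,0,0.7],[0,0,0,0,0.7],[0,0,0,0,0.7],[0,0,0,0,0.5],[0,0,0,0,0.45],[0,0,0,0,0.4],[0,0,0,0,0.4]]' 10
python3 - <<'E'
from h import *
go(623.2,16.2,53,-0.8)
E
```

```text
t: 5.8
ee_pos: [0.6235, 0.016, 0.0536]
tool_rot: [-0.0, 1.0, -0.007, 0.0]
wrist_force: [-0.2, -0.1, -2.1]
finger_gap: 0.437
t: 6.6
ee_pos: [0.6235, 0.0159, 0.0541]
tool_rot: [-0.0, 1.0, -0.007, 0.0]
wrist_force: [-0.2, -0.1, -0.5]
finger_gap: 0.598
t 6.60 pos [623.5  15.9  54.1] head -0.8 tilt 0.0 gap 54.4 F [-0.2 -0.1 -0.5] q6 0.02 -> shift [-0.3 -0.3  1.1] turn -0.000
```

```bash
python3 -m crank '[[0,0,-5,0,0.4],[0,0,-20,0,0.4],[0,0,-45,0,0.4],[0,0,-75,0,0.4],[0,0,-75,-0.14,0.4],[0,0,-75,-0.28,0.4],[0,0,-75,-0.42,0.4],[0,0,-75,-0.56,0.4]]' 10
python3 - <<'E'
from h import *
go(518,-264.4,130,108)
E
```

```text
t: 7.4
ee_pos: [0.6234, 0.0159, 0.1295]
tool_rot: [0.0, 0.962, 0.272, 0.0]
wrist_force: [0.4, 0.4, -0.7]
finger_gap: 0.602
t 7.40 pos [623.4  15.9 129.5] head 31.6 tilt 0.0 gap 54.8 F [ 0.4  0.4 -0.7] q6 -0.54 -> shift [-236.8  183.5   -0.6] turn -1.333
```

```bash
python3 -m crank '[[-30,23,0,-0.14,0.4],[-60,46,0,-0.28,0.4],[-89,69,0,-0.42,0.4],[-119,92,0,-0.56,0.4],[-148,115,0,-0.7,0.4],[-178,138,0,-0.84,0.4],[-207,161,0,-0.98,0.4],[-237,183,0,-1.1,0.4]]' 10
python3 - <<'E'
from h import *
import pickle
go(518,-264.4,130,108)
for n in("top","scene"):
    c=cams.read_camera(n);pickle.dump(c,open(n+"2.pkl","wb"));W=cloud(c)
    m=(W[...,2]>.034)&(W[...,2]<.047)&(abs(W[...,0]-.623)<.05)&(abs(W[...,1]-.016)<.09)
    if m.sum()>10: print(n,m.sum(),rect(c,m,.040),np.median(W[m][:,2]))
    m=(W[...,2]>.048)&(W[...,2]<.07)&(abs(W[...,0]-.52)<.04)&(abs(W[...,1]+.264)<.04)
    if m.sum()>10: print(n,"knob",m.sum(),rect(c,m,.056))
    m=(W[...,2]>.022)&(W[...,2]<.07)&(abs(W[...,0]-.52)<.045)&(abs(W[...,1]+.264)<.045)
    if m.sum()>10: print(n,"knob",m.sum(),rect(c,m,.026))
E
```

```text
t: 8.2
ee_pos: [0.5154, -0.265, 0.1295]
tool_rot: [0.0, 0.678, 0.735, 0.0]
wrist_force: [-0.3, 0.5, 0.8]
finger_gap: 0.6
t 8.20 pos [ 515.4 -265.   129.5] head 94.6 tilt 0.1 gap 54.6 F [-0.3  0.5  0.8] q6 -2.15 -> shift [ 0.4  2.6 -0.5] turn -0.234
top 414 [624.1  15.5 121.5  40.7  88.6] 0.03940401172490589
top knob 11 [ 528.  -291.2   17.3    6.9   -0.8]
scene 673 [624.3  13.7 123.4  42.9  89.2] 0.040214273451888195
scene knob 194 [ 518.3 -267.1   58.5   25.1   19.2]
scene knob 431 [ 507.8 -265.    73.4   58.8  -17.7]
```

Brush top is at z = 40 mm, centre (624, 14.6), yaw 89°: it's flat in the bay and within tolerance. Next, the knob.

```bash
python3 -m crank '[[0,2.5,15,-0.13,0.4],[0,2.5,30,-0.237,0.4],[0,2.5,40,-0.237,0.4],[0,2.5,48,-0.237,0.4],[0,2.5,55,-0.237,0.4],[0,2.5,62,-0.237,0.4],[0,2.5,69,-0.237,0.4],[0,2.5,75,-0.237,0.4]]' 40
python3 -m crank '[[0,0,0,0,0.6],[0,0,0,0,0.7],[0,0,0,0,0.8],[0,0,0,0,0.9],[0,0,0,0,0.9],[0,0,0,0,0.9],[0,0,0,0,0.9],[0,0,0,0,0.9]]' 40
python3 - <<'E'
from h import *
go(518,-264.4,54,108)
E
```

```text
t: 9.1
ee_pos: [0.5185, -0.2633, 0.0535]
tool_rot: [0.0, 0.589, 0.808, 0.0]
wrist_force: [-0.5, 0.6, 0.1]
finger_gap: 0.597
t: 9.9
ee_pos: [0.5187, -0.2637, 0.0544]
tool_rot: [0.001, 0.589, 0.808, 0.0]
wrist_force: [0.3, -0.4, 3.7]
finger_gap: 0.262
t 9.90 pos [ 518.7 -263.7   54.4] head 107.9 tilt 0.1 gap 23.8 F [ 0.3 -0.4  3.7] q6 -2.37 -> shift [-0.5 -0.9  0.4] turn -0.002
```

```bash
python3 -m crank '[[0,0,-10,0,0.9],[0,0,-25,0,0.9],[0,0,-40,0,0.9],[0,0,-55,0,0.9],[0,0,-70,0,0.9],[0,0,-80,0,0.9],[0,0,-80,0,0.9],[0,0,-80,0,0.9]]' 40
python3 - <<'E'
from h import *
go(508.5,17.6,134,89.2)
E
```

```text
t: 10.7
ee_pos: [0.518, -0.2631, 0.1336]
tool_rot: [-0.0, 0.589, 0.808, 0.0]
wrist_force: [0.7, -0.1, -1.9]
finger_gap: 0.263
t 10.70 pos [ 518.  -263.1  133.6] head 107.9 tilt 0.1 gap 23.9 F [ 0.7 -0.1 -1.9] q6 -2.37 -> shift [ 2.70e+02  7.72e+01 -2.00e-01] turn 0.326
```

```bash
python3 -m crank '[[35,10,0,0.05,0.9],[70,20,0,0.1,0.9],[105,30,0,0.15,0.9],[140,40,0,0.2,0.9],[175,50,0,0.25,0.9],[210,60,0,0.3,0.9],[245,70,0,0.326,0.9],[270,77,0,0.326,0.9]]' 40
python3 -m crank '[[0,0,0,0,0.9],[0,0,0,0,0.9],[0,0,0,0,0.9],[0,0,0,0,0.9],[0,0,0,0,0.9],[0,0,0,0,0.9],[0,0,0,0,0.9],[0,0,0,0,0.9]]' 40
python3 - <<'E'
from h import *
import pickle
go(508.5,17.6,134,89.2)
o=[]
for n in("top","scene"):
    c=cams.read_camera(n);pickle.dump(c,open(n+"3.pkl","wb"))
    i=c["image"];i=i[150:250,210:310] if n=="top" else i[120:220,190:290]
    o.append(cv2.resize(i,(400,400),interpolation=cv2.INTER_NEAREST))
cv2.imwrite("pics/k.png",np.hstack(o))
E
```

```text
t: 11.5
ee_pos: [0.5076, 0.0193, 0.133]
tool_rot: [-0.001, 0.712, 0.702, -0.001]
wrist_force: [0.1, -0.8, -1.6]
finger_gap: 0.261
t: 12.3
ee_pos: [0.5087, 0.0171, 0.134]
tool_rot: [-0.0, 0.712, 0.702, 0.0]
wrist_force: [0.6, -0.5, -1.8]
finger_gap: 0.262
t 12.30 pos [508.7  17.1 134. ] head 89.2 tilt 0.0 gap 23.9 F [ 0.6 -0.5 -1.8] q6 -1.55 -> shift [ 0.5 -0.2 -0. ] turn -0.000
```

View pics/k.png

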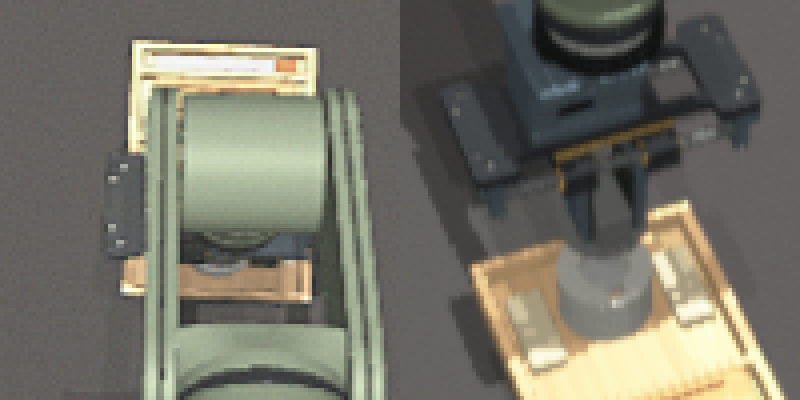

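The knob is held above the socket. Its flange is at about (600,265) in the right half. I'll measure its far edge from the range data.

Run:
```python
from h import *
import pickle
c=pickle.load(open("scene3.pkl","rb"));W=cloud(c)
for lo,hi,h in((.092,.111,.1055),(.0965,.1085,.1055),(.045,.056,.05)):
    m=(W[...,2]>lo)&(W[...,2]<hi)&(np.hypot(W[...,0]-.5085,W[...,1]-.0176)<.045)
    P=W[m]*1000
    print(lo,m.sum(),P.min(0).round(1),P.max(0).round(1),np.median(P,0).round(1))
    k=max(cv2.findContours(m.astype(np.uint8),0,cv2.CHAIN_APPROX_NONE)[0],key=cv2.contourArea)[:,0]
    Q=plane(c,k,h)*1000
    Q=Q[Q[:,0]>np.median(Q[:,0])]
    # circle fit, radius known
    from scipy.optimize import least_squares
    r=30 if h>.1 else 32
    f=least_squares(lambda p:np.hypot(Q[:,0]-p[0],Q[:,1]-p[1])-r,[508,17],loss="soft_l1")
    print("circle",f.x.round(1),"rms",np.sqrt(np.mean(f.fun**2)).round(2),len(Q)); print(Q.round(0).tolist()[::2])
m=(W[...,2]>.085)&(W[...,2]<.15)&(np.hypot(W[...,0]-.5085,W[...,1]-.0176)<.05)
ys,xs=np.where(m);print(ys.min(),ys.max(),xs.min(),xs.max())
for v in range(ys.min()+12,ys.max()+3): print(v,[f"{W[v,u,2]*1000:.0f}" for u in range(xs.min(),xs.max()+1,2)])
```

```text
0.092 108 [482.6 -12.4  98.3] [534.6  46.4 110.2] [ 5.208e+02 -1.000e-01  1.056e+02]
circle [503.   15.6] rms 3.44 36
[[524.0, -7.0], [529.0, -3.0], [531.0, 2.0], [533.0, 6.0], [534.0, 11.0], [536.0, 16.0], [535.0, 22.0], [531.0, 29.0], [529.0, 32.0], [525.0, 39.0], [521.0, 38.0], [522.0, 32.0], [527.0, 27.0], [528.0, 22.0], [529.0, 16.0], [531.0, 10.0], [526.0, 6.0], [522.0, 5.0]]
0.0965 95 [482.6 -12.4  98.3] [534.6  46.4 108.5] [519.   -1.7 105.2]
circle [503.5  16.1] rms 2.58 36
[[524.0, -7.0], [529.0, -3.0], [531.0, 2.0], [533.0, 6.0], [534.0, 11.0], [536.0, 16.0], [535.0, 22.0], [531.0, 29.0], [529.0, 32.0], [525.0, 39.0], [523.0, 35.0], [525.0, 31.0], [531.0, 29.0], [529.0, 24.0], [527.0, 19.0], [531.0, 12.0], [530.0, 7.0], [524.0, 1.0]]
0.045 209 [483.2 -15.2  45. ] [537.7  49.7  55.4] [515.7   7.8  50.3]
circle [504.   17.1] rms 6.09 40
[[517.0, 31.0], [521.0, 24.0], [528.0, 24.0], [532.0, 17.0], [530.0, 12.0], [523.0, 9.0], [518.0, 5.0], [518.0, -12.0], [523.0, -8.0], [531.0, -5.0], [530.0, 1.0], [537.0, 1.0], [535.0, 7.0], [540.0, 11.0], [536.0, 18.0], [535.0, 24.0], [534.
[... 813 characters left out ...]
', '123', '120', '121', '120', '112', '105', '8']
179 ['4', '107', '108', '115', '115', '118', '117', '119', '117', '110', '107', '5']
180 ['26', '102', '106', '105', '112', '111', '116', '113', '109', '103', '100', '7']
181 ['23', '54', '103', '106', '106', '108', '111', '103', '106', '104', '51', '51']
182 ['20', '55', '50', '102', '107', '104', '105', '107', '105', '50', '50', '51']
183 ['14', '47', '48', '51', '102', '102', '103', '104', '48', '51', '50', '50']
184 ['50', '52', '55', '48', '24', '42', '41', '85', '26', '47', '50', '50']
185 ['51', '50', '49', '40', '39', '44', '43', '82', '18', '51', '53', '54']
186 ['52', '49', '51', '34', '43', '42', '40', '42', '39', '54', '49', '47']
```

Run:
```python
from h import *
import pickle
from scipy.optimize import least_squares
c=pickle.load(open("scene3.pkl","rb"));W=cloud(c)
m=(W[...,2]>.09)&(W[...,2]<.15)&(np.hypot(W[...,0]-.5085,W[...,1]-.0176)<.05)
B=[]
for u in range(228,253):
    v=np.where(m[:,u])[0]
    if len(v): B.append((u,v.max()+.5))
B=np.array(B);
for h in(.0995,):
    Q=plane(c,B,h)*1000
    print(Q.round(0).tolist())
    k=Q[:,0]>515
    for r in (30,):
        f=least_squares(lambda p:np.hypot(Q[k,0]-p[0],Q[k,1]-p[1])-r,[508,17],loss="soft_l1");print("flange",f.x.round(1),np.std(f.fun).round(2))
# bar end top edge & top camera partial view of flange's near edge
c=pickle.load(open("top3.pkl","rb"));W=cloud(c)
m=(W[...,2]>.09)&(W[...,2]<.15)&(np.hypot(W[...,0]-.5085,W[...,1]-.0176)<.05)
B=[]
for u in range(240,285):
    v=np.where(m[:,u])[0]
    if len(v): B.append((u,v.max()+.5,W[v.max(),u,2]*1000))
B=np.array(B);Q=plane(c,B[:,:2],.1055)*1000
print(np.c_[Q,B[:,2]].round(0).tolist())
k=(abs(B[:,2]-104)<6)&(Q[:,0]<495)
f=least_squares(lambda p:np.hypot(Q[k,0]-p[0],Q[k,1]-p[1])-30,[508,17],loss="soft_l1");print("flange top",f.x.round(1),np.std(f.fun).round(2))
```

```text
[[502.0, -13.0], [506.0, -11.0], [513.0, -11.0], [517.0, -10.0], [518.0, -7.0], [521.0, -6.0], [522.0, -4.0], [526.0, -2.0], [527.0, 0.0], [528.0, 2.0], [529.0, 5.0], [530.0, 7.0], [531.0, 10.0], [532.0, 12.0], [533.0, 14.0], [534.0, 17.0], [532.0, 20.0], [533.0, 23.0], [531.0, 26.0], [529.0, 30.0], [530.0, 32.0], [525.0, 37.0], [522.0, 40.0]]
flange [502.3  17.5] 0.69
[[479.0, 30.0, 105.0], [480.0, 27.0, 105.0], [480.0, 23.0, 112.0], [477.0, 20.0, 102.0], [477.0, 17.0, 102.0], [477.0, 14.0, 104.0], [480.0, 11.0, 116.0], [480.0, 7.0, 108.0], [480.0, 4.0, 104.0]]
flange top [507.   17.7] 0.7
```

Run:
```python
from h import *
import pickle
from scipy.optimize import least_squares
def fit(c,m,h,r,x0,side=None,grow=.5):
    k=max(cv2.findContours(cv2.resize(m.astype(np.uint8),None,fx=4,fy=4,interpolation=0),0,1)[0],key=cv2.contourArea)[:,0]
    uv=(k+.5)/4-.5
    Q=plane(c,uv,h)*1000
    d=Q-x0; 
    if side is not None: Q=Q[(d@np.array(side))>.35*r]
    f=least_squares(lambda p:np.hypot(Q[:,0]-p[0],Q[:,1]-p[1])-r,x0,loss="soft_l1")
    return f.x.round(1),np.std(f.fun).round(2),len(Q)
for n in("top","scene"):
    c=pickle.load(open(n+".pkl","rb"));W=cloud(c);o=-c["R"].T@c["t"]
    print(n,"cam at",o.round(3))
    d=lambda x,y:np.hypot(W[...,0]-x,W[...,1]-y)
    s=o[:2]-[.518,-.265];s/=np.hypot(*s)
    m=(W[...,2]>.010)&(d(.518,-.265)<.05)
    print("knob flange low edge, cam side",fit(c,m,.020,30,np.array([518,-265.]),s))
    m=(W[...,2]>.010)&(W[...,2]<.040)&(d(.518,-.265)<.05)
    print("knob flange far side (top edge)",fit(c,m,.026,30,np.array([518,-265.]),-s))
    m=(W[...,2]>.0375)&(d(.5085,.0176)<.05)
    s=o[:2]-[.508,.017];s/=np.hypot(*s)
    print("socket cam side plane .0375",fit(c,m,.0375,32,np.array([508.,17]),s),"far side",fit(c,m,.05,32,np.array([508.,17]),-s))
    i=c["image"];b=i.astype(int)
    # hole of the bore: pixels inside rim with range below 46 mm
    m=(W[...,2]<.044)&(d(.5085,.0176)<.024)
    P=plane(c,np.argwhere(m)[:,::-1],.05)*1000;print("bore",m.sum(),P.min(0).round(1),P.max(0).round(1),P.mean(0).round(1))
```

```text
top cam at [0.39  0.063 1.227]
knob flange low edge, cam side (array([ 519.2, -266.8]), np.float64(0.96), 92)
knob flange far side (top edge) (array([ 518., -265.]), np.float64(nan), 0)
socket cam side plane .0375 (array([509.2,  18.3]), np.float64(1.02), 110) far side (array([508.6,  18.9]), np.float64(0.94), 110)
bore 86 [485.7   5. ] [526.4  35.4] [507.   19.2]
scene cam at [ 1.211 -0.236  1.112]
knob flange low edge, cam side (array([ 512.8, -267.2]), np.float64(0.87), 116)
knob flange far side (top edge) (array([ 517.7, -267. ]), np.float64(4.44), 150)
socket cam side plane .0375 (array([504.1,  17.2]), np.float64(0.95), 126) far side (array([504.4,  18. ]), np.float64(0.97), 146)
bore 78 [493.4   1.4] [529.4  32.1] [510.1  15.5]
  ret = _var(a, axis=axis, dtype=dtype, out=out, ddof=ddof,
  arrmean = um.true_divide(arrmean, div, out=arrmean,
  ret = ret.dtype.type(ret / rcount)
```

Both cameras, with the same bias on the socket and on the knob, put the held knob 1.9 mm short in x and about 0.5 mm short in y. I'll correct by that, start inserting and check the force.

```bash
python3 -m crank '[[0.5,2,5,0,0.9],[0.5,2,12,0,0.9],[0.5,2,20,0,0.9],[0.5,2,26,0,0.9],[0.5,2,30,0,0.9],[0.5,2,33,0,0.9],[0.5,2,35,0,0.9],[0.5,2,37,0,0.9]]' 60
python3 - <<'E'
from h import *
go(510.5,17.6,84.4,89.2)
print(manip.read_state()["wrist_torque"].round(2))
E
```

```text
t: 13.2
ee_pos: [0.5109, 0.0177, 0.0969]
tool_rot: [0.0, 0.712, 0.702, 0.0]
wrist_force: [0.1, 0.3, -1.8]
finger_gap: 0.261
t 13.20 pos [510.9  17.7  96.9] head 89.2 tilt 0.0 gap 23.7 F [ 0.1  0.3 -1.8] q6 -1.54 -> shift [-0.1 -0.4 12.5] turn 0.000
[0.03 0.01 0.02]
```

It's 7 mm into the bore with no contact force. Now I press home.

```bash
python3 -m crank '[[0,0,2,0,0.9],[0,0,4,0,0.9],[0,0,6,0,0.9],[0,0,8,0,0.9],[0,0,9.5,0,0.9],[0,0,11,0,0.9],[0,0,12.5,0,0.9],[0,0,12.5,0,0.9]]' 60
python3 - <<'E'
from h import *
go(510.5,17.6,84.4,89.2)
print(manip.read_state()["wrist_torque"].round(2))
E
```

```text
t: 14.0
ee_pos: [0.5109, 0.0177, 0.0851]
tool_rot: [0.0, 0.712, 0.702, 0.0]
wrist_force: [-1.6, -1.3, 7.8]
finger_gap: 0.259
t 14.00 pos [510.9  17.7  85.1] head 89.2 tilt 0.0 gap 23.6 F [-1.6 -1.3  7.8] q6 -1.54 -> shift [-0.1 -0.4  0.7] turn 0.000
[ 0.02  0.55 -0.  ]
```

```bash
python3 -m crank '[[0,0,0.5,0,0.9],[0,0,1,0,0.9],[0,0,1.5,0,0.9],[0,0,2,0,0.9],[0,0,2,0,0.9],[0,0,2,0,0.9],[0,0,2,0,0.9],[0,0,2,0,0.9]]' 60
python3 - <<'E'
from h import *
go(510.5,17.6,84.4,2)
print(manip.read_state()["wrist_torque"].round(2))
E
```

```text
t: 14.8
ee_pos: [0.5109, 0.0177, 0.0844]
tool_rot: [0.0, 0.712, 0.702, 0.0]
wrist_force: [-4.1, 0.3, 16.5]
finger_gap: 0.262
t 14.80 pos [510.9  17.7  84.4] head 89.2 tilt 0.1 gap 23.9 F [-4.1  0.3 16.5] q6 -1.54 -> shift [-0.1 -0.4 -0. ] turn 1.522
[ 0.01  0.8  -0.01]
```

The flange is seated: TCP is at 84.4 mm as predicted, with about 16 N of push. I'll turn clockwise (+ about tool z), letting the TCP circle the socket axis to allow for the 1.8 mm grasp offset.

```bash
python3 -m crank '[[-0.2,0,0,0.12,0.9],[-0.4,0,0,0.24,0.9],[-0.6,-0.1,0,0.36,0.9],[-0.8,-0.2,0,0.48,0.9],[-1,-0.3,0,0.6,0.9],[-1.2,-0.4,0,0.72,0.9],[-1.3,-0.6,0,0.84,0.9],[-1.5,-0.8,0,0.96,0.9]]' 60
python3 - <<'E'
from h import *
go(509,15.8,84.4,2)
print(manip.read_state()["wrist_torque"].round(2))
E
```

```text
t: 15.6
ee_pos: [0.5105, 0.016, 0.0844]
tool_rot: [0.001, 0.956, 0.292, 0.001]
wrist_force: [-3.5, -0.7, 14.4]
finger_gap: 0.259
t 15.60 pos [510.5  16.   84.4] head 34.0 tilt 0.1 gap 23.6 F [-3.5 -0.7 14.4] q6 -0.58 -> shift [-1.4 -0.6 -0. ] turn 0.558
[-0.38  0.78  0.17]
```

```bash
python3 -m crank '[[-0.2,-0.1,0,0.1,0.9],[-0.4,-0.2,0,0.2,0.9],[-0.6,-0.3,0,0.3,0.9],[-0.8,-0.4,0,0.4,0.9],[-1,-0.5,0,0.48,0.9],[-1,-0.5,0,0.53,0.9],[-1,-0.5,0,0.56,0.9],[-1,-0.5,0,0.56,0.9]]' 60
python3 - <<'E'
from h import *
import pickle
go(509,15.8,84.4,2)
print(manip.read_state()["wrist_torque"].round(2))
o=[]
for n in("top","scene"):
    c=cams.read_camera(n);pickle.dump(c,open(n+"4.pkl","wb"));W=cloud(c)
    m=(W[...,2]>.034)&(W[...,2]<.047)&(abs(W[...,0]-.623)<.05)&(abs(W[...,1]-.016)<.09)
    if m.sum()>10: print(n,m.sum(),rect(c,m,.040),np.median(W[m][:,2]))
    i=c["image"];i=i[150:250,210:310] if n=="top" else i[130:230,190:290]
    o.append(cv2.resize(i,(400,400),interpolation=cv2.INTER_CUBIC))
cv2.imwrite("pics/e.png",np.hstack(o))
E
```

```text
t: 16.4
ee_pos: [0.5075, 0.0159, 0.0844]
tool_rot: [0.0, 1.0, 0.019, -0.001]
wrist_force: [-7.9, -0.2, 19.5]
finger_gap: 0.259
t 16.40 pos [507.5  15.9  84.4] head 2.2 tilt 0.1 gap 23.6 F [-7.9 -0.2 19.5] q6 -0.03 -> shift [ 1.5  0.2 -0. ] turn 0.003
[-0.19  1.56  0.29]
top 210 [631.8  15.5 121.1  24.9  88.7] 0.03939613675284254
scene 678 [624.6  13.4 123.8  44.   89.9] 0.040492285838175546
```

View pics/e.png

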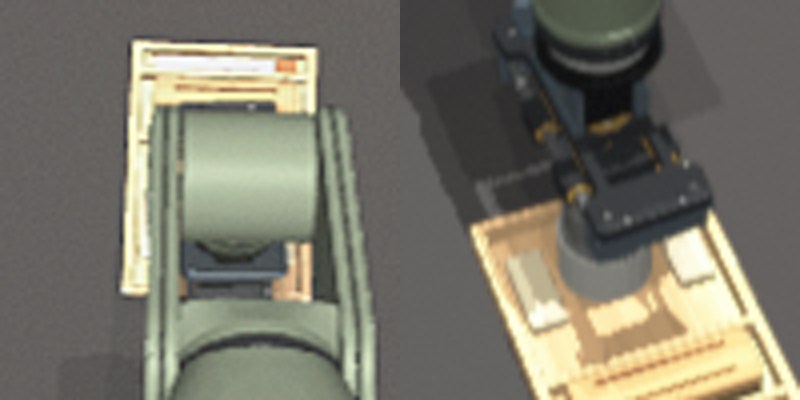

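The fingers are square to the bar at a heading of 2.2° (87° turned), the flange is on the rim and the brush still lies in its bay. A small trim will take off the side force and settle against the stop.

```bash
python3 -m crank '[[0.4,0,0,0.01,0.9],[0.8,0,0,0.02,0.9],[1.2,0,0,0.03,0.9],[1.2,0,0,0.03,0.9],[1.2,0,0,0.03,0.9],[1.2,0,0,0.03,0.9],[1.2,0,0,0.03,0.9],[1.2,0,0,0.03,0.9]]' 60
python3 - <<'E'
from h import *
go(509,15.8,84.4,2)
print(manip.read_state()["wrist_torque"].round(2))
E
```

```text
t: 17.3
ee_pos: [0.5073, 0.0161, 0.0844]
tool_rot: [0.0, 1.0, 0.005, -0.003]
wrist_force: [-10.8, 0.1, 23.4]
finger_gap: 0.261
t 17.30 pos [507.3  16.1  84.4] head 0.6 tilt 0.3 gap 23.7 F [-10.8   0.1  23.4] q6 0.00 -> shift [1.7 0.3 0. ] turn -0.025
[-0.16  2.03  0.65]
```

The side force rose, so the axis lies toward −x. I'll trim the other way.

```bash
python3 -m crank '[[-0.5,0,0,0,0.9],[-1,0,0,0,0.9],[-1.5,0,0,0,0.9],[-2,0,0,0,0.9],[-2.5,0,0,0,0.9],[-2.5,0,0,0,0.9],[-2.5,0,0,0,0.9],[-2.5,0,0,0,0.9]]' 60
python3 - <<'E'
from h import *
go(509,15.8,84.4,2)
print(manip.read_state()["wrist_torque"].round(2))
E
```

```text
t: 18.1
ee_pos: [0.5069, 0.016, 0.0844]
tool_rot: [0.0, 1.0, 0.005, -0.0]
wrist_force: [-6.1, 0.0, 17.0]
finger_gap: 0.261
t 18.10 pos [506.9  16.   84.4] head 0.6 tilt 0.0 gap 23.7 F [-6.1  0.  17. ] q6 0.00 -> shift [ 2.1  0.2 -0. ] turn -0.025
[-0.12  1.2   0.51]
```

```bash
python3 -c "
from cell import manip
print(manip.hand_in())"
```

```text
the job is handed in; nothing more can be done
None
```

I handed the job in at t ≈ 18 s with the brush in its bay and the knob turned, held and still pressed down. The hand-in gave no verdict.

**Brush:** It lies flat in the long compartment, released. Its top is at 40 mm, and the scene camera puts its centre about 1–3 mm from the bay centre with a yaw error of about 1°. In the last top picture the arm hid part of the brush, so that fit was not usable.

**Knob:** It entered the socket without contact force and seated at the predicted height (TCP at 84.4 mm). I turned it about 88° clockwise until the wrist torque rose to about 0.5 N m, which I took as the stop. At the end it was gripped at a 60 N setting and pressed down with about 17 N, with no tilt of the tool.

**Checks that disagreed:**
- **Camera fit:** The two cameras differed by about 4.5 mm in x on the flange and socket outlines. I used the knob-to-socket difference instead, which both cameras gave as 1.9 mm.
- **Side force:** A 6 N side force remained at the end, so my estimate of the socket axis was 1–2 mm off.
- **Knob height and turn:** I inferred these from the gripper pose and contact forces, because the hand hid the knob from both cameras.
- **Bystanders:** I did not measure the jar, tape roll and cork block again at the end. No path went near them.

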